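# Ready the desiccant dryer

## Task

Get the desiccant dryer ready for a run: turn its isolator off before you loosen the vent cap; then break the stuck cap loose, unscrew it and lay it right way up in the middle of the black dish, and spread the heap of white canisters out over the drying tray in a single layer, each lying flat on the tray floor, with a gap of at least 20 mm to its neighbours. Only when both are done turn the isolator back on; leave the carton and the tape roll where they are.

Things in the scene. Friction and masses are not known exactly. Their poses are not given: they have to be found in the camera images.
- tray: fixed metal drying tray, 274 mm (x) by 334 mm (y) outside; origin: centre of its underside on the bench; its rim is 12 mm thick and 50 mm high above the bench, inside 250 mm (x) by 310 mm (y)
- tray_floor (a point): centre of the tray's flat inner floor, 30 mm above the bench; the rim stands 20 mm above the floor; axes as the tray's
- vent: fixed grey exhaust box 130 x 130 x 45 mm high with the vent neck (54 mm pipe, 74 mm over the lips of its rim) upright in the middle of its top and two small brass seal latches beside it; origin: centre of its underside, z up. It stands on the robot's left, nearer or farther than the dish
- vent_spindle (a joint): angle the cap has been turned on the neck, rad: 0 = tight (start), growing counter-clockwise from above, stop at 2.2. Stuck: about 0.55 N m over the first 0.3 rad (grip the bar with 40 N or more), next to nothing after that; it stays where it is left. Held down until about 1.75; from 1.85 to the stop the cap lifts straight off. (A brass cross piece in the neck turns with the cap)
- cap: grey plastic vent cap, 84 mm diameter (96 over two small pins), 32 mm high, with a straight grip bar on top: 70 mm long along the cap's x, 18 mm wide along its y, from 32 (top of the cap) to 66 mm above the lower edge. Origin: centre of its lower edge (48 mm above the bench while on the neck), z up. On the neck its yaw is the vent body's plus vent_spindle (0.07 rad of play). 120 g
- cap_grip (a point): point on the cap's axis in the upper half of the grip bar, 55 mm above the cap's lower edge; axes as the cap's
- dish: fixed black square plastic dish for the cap, 134 x 134 mm, 16 mm high, walls and floor 5 mm; origin: centre of its underside
- isolator_box: fixed grey power isolator box 120 x 120 x 45 mm high on the robot's right, with the handle on top; origin: centre of its underside
- isolator (a joint): angle of the isolator's handle, rad: 0 = on (handle along the box's x; start), 1.571 = off (along the box's y), growing counter-clockwise seen from above; stops at both ends. An over-centre spring snaps it to the nearer end; about 0.3 N m carries it over the middle
- isolator_grip (a point): point in the upper half of the isolator's black bar handle, on its upright turning axis, 79 mm above the bench; the bar is 84 mm long along this point's x, 18 mm wide along its y, from 54 to 90 mm above the bench
- can1: white plastic desiccant canister: a plain round puck 60 mm in diameter and 40 mm high, 65 to 125 g, all alike, either face may be up; origin: its very centre, 20 mm from either end face, z along its axis. can1 to can4 are always there, of can5 to can7 one or two
- can2: desiccant canister like can1
- can3: desiccant canister like can1
- can4: desiccant canister like can1
- can5: desiccant canister like can1, may be absent
- can6: desiccant canister like can1, may be absent
- can7: desiccant canister like can1, may be absent
- carton: bystander: closed cardboard carton 100 x 150 x 85 mm, origin at the centre of its underside; leave it alone
- tape_roll: bystander: roll of packing tape lying flat, 104 mm across, 48 mm high, origin at the centre of its underside; leave it alone
Not all that is in view belongs to the job. What is shaped like the dish but blue or pink is not meant.

How it is judged:
By the outcome, as a careful person would: the job done as asked, in the order asked, and still so for the second after the job is handed in, with the robot touching nothing.
Of can5, can6, can7 only 1 to 2 are there at a start; the rules pass over those that are not, and their reading is None.
At some moment in a run one of can1, can2, can3, can4 may be knocked a few centimetres aside while the robot is not near it.
Once in a run the grip may slacken for a moment while it holds something.
It also fails if it takes over 210 s, if anything falls off the work surface, if the arm or the gripper's body presses on something with over 40 N, if the wrist force passes 120 N, or if a joint passes its speed limit or range.

## Robot

A 6-joint arm with a two-finger parallel gripper is mounted at the origin on the work surface. World frame = base frame: x ahead of the robot, y to its left, z up, the work surface at z = 0. Lengths are in m, angles in rad, forces in N, time in s.
With the tool pointing down it reaches from about 0.3 to 0.875 m from the base axis. Payload 6.4 kg.
Tool frame: the origin (TCP) lies on the centre line of the jaws, within the pads' length; the fingertips stand 17 mm ahead of it and the grasp point (between the pads) lies 2 mm behind it; z points along the fingers, x is the direction in which the jaws open and shut, and the axes are right-handed (so a half turn about z gives the same grasp; the last joint's range is limited). The gripper opens to 85 mm and grips with 20 to 120 N. Pads are 22 mm wide; open, the fingers measure 114 mm over their backs; the gripper's body (76 mm by 85 mm) begins 54 mm behind the grasp point. The pads swing forward as they close: fully open they stand 13 mm farther back than shut.
Start: joints at [-1.419, 0.181, 1.607, -0, 1.354, -0.206], TCP at [0.201, -0.539, 0.248] pointing down, gripper open.
Joint ranges: [-2.99, 2.99], [-0.89, 2.07], [0.3, 2.58], [-1.14, 4.28], [0, 2.63], [-3.12, 3.12]. Speed limits (rad/s): [2.57, 2.57, 3.01, 3.14, 3.14, 3.14].

## Interface

Orientations are given as a unit quaternion [w, x, y, z].
In Python, from bench import ctrl gives the robot as it stands.
- The arm moves only by the tool servo_tool, never from a script. Its argument "increments" is text: rows parted by semicolons, each of 5 numbers parted by spaces: the shift along the tool's x, y, z in cm, then the turn about the tool's z in rad, then the opening, from 0 (shut) to 1 (fully open). In form: dx dy dz yaw gripper; .... A call has 1 to 10 rows; each row shifts and turns the commanded pose from where the row before left it, along the tool's axes as they then stand; what a row does not reach is not made up. A row lasts 1/8 s, in which the tool goes at most 62.5 mm and 10.7 degrees, less where a joint would pass 70% of its speed; a pose out of reach is approached as far as the arm can. A call is refused whole if a number of a shift passes 6.25 or a number of a turn 0.188, either way. A call with a gripper value outside its range is refused whole. The fingers move at their own pace and stop on an object; the grip force is fixed at half the most. Time passes only in rows, so rows that do not move let the fingers close. It gives the time, the measured TCP pose, the force and the opening at its end, in the units of the state.
- ctrl.get_obs(): the state, without advancing time (a new reading comes with each control period).
- ctrl.camera(name): name is "scene" or "top" or "wrist"; returns (picture, depth): 420x560x3 uint8, red, green, blue; 420x560 float32, m along the optical axis (not along the pixel's ray), 0 where there is no reading.
- ctrl.camera_params(name): a dict with "mtx" (3x3 intrinsics, pixels), "position" and "attitude" of the camera in the world; the wrist camera has in their place "tool_from_camera" (4x4, takes a point from camera to tool coordinates, whose origin is the TCP and whose axes are the tool frame's). Camera axes: x right, y down, z forward; pixel columns grow to the right and rows downward; lengths in m; the calibration is good to about 2 mm. The wrist camera is an equidistant fisheye: a pixel r from the principal point sees the ray r / f radians off the axis. A picture is of the moment at which its call begins: read the wrist's pose just before it. camera_params takes no time and is no camera call.
- ctrl.hand_in(): hands the job in, once; it reports no verdict.
The state is a dict: "time_s": time; "q": joint angles; "dq": joint speeds; "joint_efforts": joint torques, N m; "eef_pos": TCP position; "eef_rot": TCP orientation; "wrist_force": force on the tool from outside, world axes, zero at the start; "torque": the same for the moment, N m; "opening": opening from 0.0 (shut) to 1.0 (fully open).
Only numpy, scipy, OpenCV 4.12 (cv2) and the standard library are available. Lean on these libraries where they do the work, as an engineer would, in place of code of your own. Each camera call takes 0.05 s, during which the arm holds its last target.

## Working session

There is one attempt and no reset: what is moved stays moved. The work goes in short steps, Python scripts to look and compute and a tool call to move; the robot and the scene stay as the last step left them, time stands still between calls to the robot, and variables do not carry over. Pictures are saved under pics/ and viewed, and the job is handed in when it is done.

Besides the shell and the picture viewer there is one more tool, called after "Emit:" by a JSON object that holds its "name" and its "arguments". servo_tool: Moves the arm, as the interface text tells. Its arguments: {"type":"object","properties":{"increments":{"type":"string"}},"required":["increments"]}

```bash
ls; mkdir -p pics; cat > h.py <<'E'
import numpy as np, cv2
from bench import ctrl
from scipy.spatial.transform import Rotation as R
def rot(q): return R.from_quat([q[1],q[2],q[3],q[0]]).as_matrix()
def snap(name,fn):
    p,d=ctrl.camera(name); cv2.imwrite('pics/'+fn+'.png',p[:,:,::-1]); np.save('pics/'+fn+'.npy',d); return p,d
def cam(name):
    c=ctrl.camera_params(name); K=np.array(c['mtx']); a=np.array(c['attitude']); 
    A=a if a.shape==(3,3) else rot(a)
    return K,np.array(c['position']),A
def world(name,d):
    K,p,A=cam(name); v,u=np.mgrid[:d.shape[0],:d.shape[1]]
    X=np.stack([(u-K[0,2])/K[0,0]*d,(v-K[1,2])/K[1,1]*d,d],-1)
    W=X@A.T+p; W[d==0]=np.nan; return W
E
python3 - <<'E'
from h import *
for n in('scene','top'):
    p,d=snap(n,n+'0'); print(n,ctrl.camera_params(n))
    W=world(n,d); print(W[::70,::80].round(2).tolist() if n=='top' else '')
print(ctrl.camera_params('wrist'))
print(ctrl.get_obs())
E
```

```text
pics
scene {'mtx': array([[444.83199176,   0.        , 283.11468593],
       [  0.        , 444.83199176, 214.15281794],
       [  0.        ,   0.        ,   1.        ]]), 'position': array([ 1.14319892, -0.06420032,  1.23146562]), 'attitude': array([-0.21048853,  0.78413225,  0.56152018, -0.15976946])}

top {'mtx': array([[456.13444742,   0.        , 283.34281679],
       [  0.        , 456.13444742, 205.21994289],
       [  0.        ,   0.        ,   1.        ]]), 'position': array([0.31607813, 0.1367369 , 1.4061109 ]), 'attitude': array([ 0.05021236, -0.7052655 ,  0.70536961, -0.05032903])}
[[[1.66, 1.55, -0.71], [1.66, 1.16, -0.72], [1.31, 0.59, -0.16], [1.31, 0.3, -0.15], [1.66, -0.05, -0.71], [1.5, -0.38, -0.47], [1.65, -0.85, -0.7]], [[1.3, 1.55, -0.75], [0.96, 0.8, -0.0], [0.96, 0.54, -0.0], [0.96, 0.28, 0.0], [0.96, 0.02, -0.0], [0.96, -0.24, 0.0], [0.96, -0.5, -0.0]], [[0.79, 1.18, -0.22], [0.73, 0.78, 0.0], [0.73, 0.53, -0.0], [0.73, 0.27, -0.0], [0.73, 0.02, 0.01], [0.73, -0.23, 0.0], [0.73, -0.49, -0.0]], [[0.54, 1.18, -0.26], [0.5, 0.77, -0.0], [0.5, 0.52, -0.0], [0
[... 860 characters left out ...]
         1.00000000e+00]])}
{'time_s': 0.1, 'q': array([-1.41932996e+00,  1.81485700e-01,  1.60789091e+00,  1.35775795e-05,
        1.35382158e+00, -2.06289389e-01]), 'dq': array([-0.00095036, -0.00136766, -0.00275108, -0.00045127, -0.00073001,
        0.00119883]), 'joint_efforts': array([ 4.13442885e-04, -4.45876729e+01, -3.52236593e+01, -3.42351850e-04,
        4.14878625e-03, -1.58405108e-06]), 'eef_pos': array([ 0.20130319, -0.53811114,  0.24747184]), 'eef_rot': array([-5.87545844e-04,  8.21635365e-01, -5.70012880e-01, -5.47059258e-04]), 'wrist_force': array([ 0.53172455,  0.03431543, -0.75321572]), 'torque': array([ 0.03563571, -0.04789841,  0.00651207]), 'opening': 0.9971664548581229}
```

View pics/top0.png

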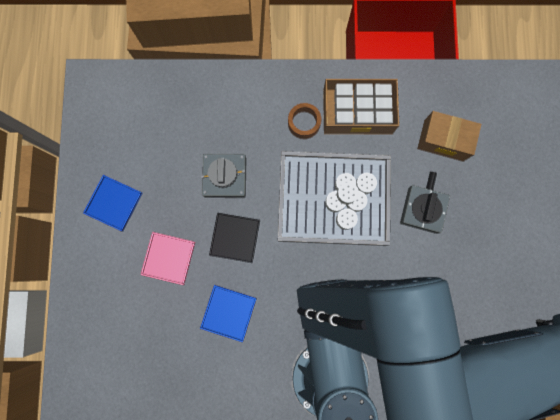

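View pics/scene0.png

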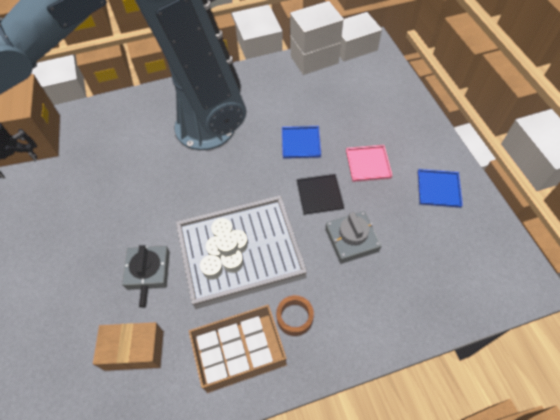

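```bash
python3 - <<'E'
from h import *
p=cv2.imread('pics/top0.png')
a=cv2.resize(p[140:260,270:470],None,fx=4,fy=4,interpolation=3)
cv2.imwrite('pics/c1.png',a[:, :800])
b=cv2.resize(p[130:290,180:300],None,fx=3.7,fy=3.7,interpolation=3); cv2.imwrite('pics/c2.png',b)
s=cv2.imread('pics/scene0.png')
cv2.imwrite('pics/c3.png',cv2.resize(s[190:320,100:310],None,fx=3.8,fy=3.8,interpolation=3))
W=world('top',np.load('pics/top0.npy'))
np.set_printoptions(linewidth=200)
# height maps
z=W[...,2]
print('cans',(z[168:232:3,322:382:3]*1000).round(0).astype(int))
print('iso',(z[170:240:3,398:455:3]*1000).round(0).astype(int))
print('vent',(z[150:200:3,198:250:3]*1000).round(0).astype(int))
E
```

```text
cans [[                  33                   29                   33                   31                   28                   35                   35                   29                   29
                    30                   25                   24                   32                   31                   28                   34                   28                   27
                    29                   30]
 [                  28                   30                   26                   33                   26                   33                   27                   30                   32
                    32                   33                   33                   32                   32                   29                   27                   30                   31
                    29                   24]
 [                  28                   30                   29                   26                   34                   34                   25                   67                   66
                    69                   25       
[... 18752 characters left out ...]
80  79 110 112  85  83  83  79  43  40  46  -3  -2]
 [  3   2  45  44  71  78  87 114 117  86  78  83  73  44  47  45   1   1]
 [  3   2  42  44  43  79  80  89  92  76  85  70  43  43  44  46  -7   0]
 [  0  -2  47  45  45  44  54  73  73  77  53  51  41  43  48  46   0   1]
 [  2  -6  41  50  41  41  42  46  47  43  46  39  47  40  43  42   5   0]
 [  2  -1  43  46  44  44  46  44  45  47  38  45  45  40  47  42   8  -2]
 [  1  -3  44  45  45  43  44  42  45  44  44  48  43  42  39  46  -3   0]
 [  0   0   3  -3   3   0  -1  -3   2   3   5   0  -2  -6   0   2   0   5]]<stdin>:12: RuntimeWarning: invalid value encountered in cast
<stdin>:13: RuntimeWarning: invalid value encountered in cast
```

View pics/c1.png

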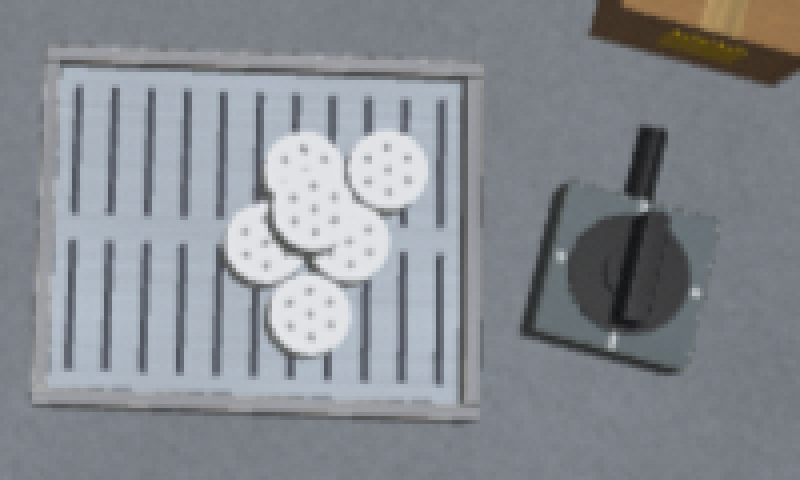

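View pics/c2.png

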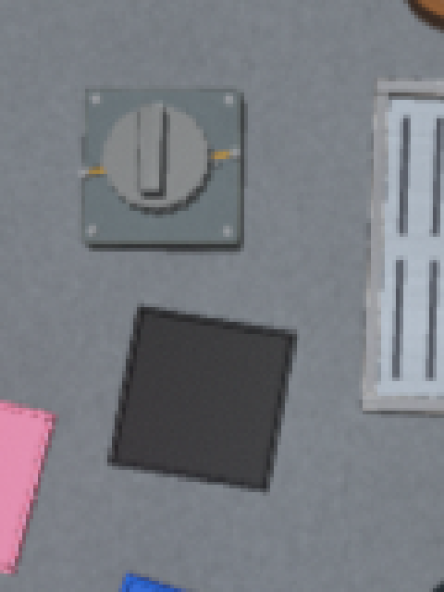

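View pics/c3.png

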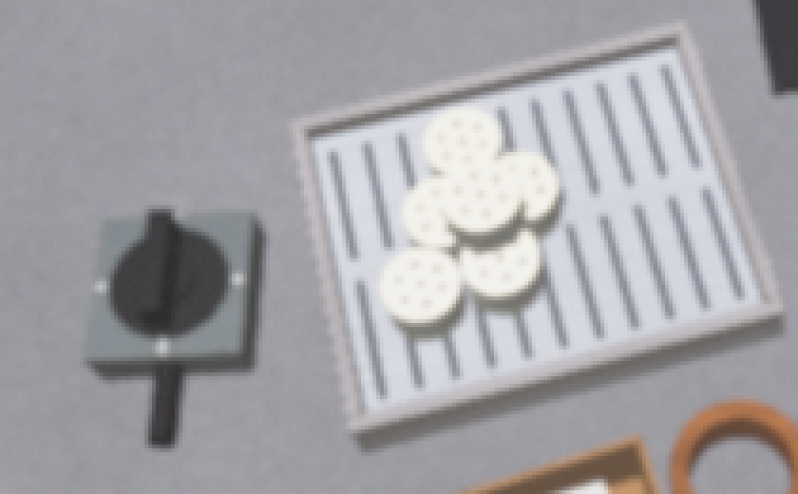

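```bash
cat >> h.py <<'E'
def fit(W,box,zlo,zhi):
    x0,x1,y0,y1=box
    m=(W[...,2]>zlo)&(W[...,2]<zhi)&(W[...,0]>x0)&(W[...,0]<x1)&(W[...,1]>y0)&(W[...,1]<y1)
    P=W[m]
    r=cv2.minAreaRect((P[:,:2]*1000).astype(np.float32))
    return np.round(r[0],1),np.round(r[1],1),round(r[2],1),len(P),(np.percentile(P[:,2],50)*1000).round(1)
def rgbmask(p,lo,hi):
    return ((p>=lo)&(p<=hi)).all(-1)
E
python3 - <<'E'
from h import *
p=cv2.imread('pics/top0.png')[:,:,::-1]
W=world('top',np.load('pics/top0.npy'))
def px(u,v): return W[v,u].round(3)
print('iso c',px(427,208),'vent',px(223,175),'dish',px(235,238),'tray',px(300,198))
c=W[208,427]; 
B=lambda c,r:(c[0]-r,c[0]+r,c[1]-r,c[1]+r)
print('isobox',fit(W,B(c,.12),.037,.053)); print('handle',fit(W,B(c,.1),.08,.1))
c=W[185,210]; c=W[175,223]
print('ventbox',fit(W,B(c,.12),.035,.055));print('bar',fit(W,B(c,.1),.1,.125)); print('cap',fit(W,B(c,.1),.065,.09))
P=W[(W[...,2]>.04)&(W[...,2]<.06)&(W[...,1]<.2)&(W[...,1]>-.18)&(W[...,0]>.35)&(W[...,0]<.75)]
print('tray rim',cv2.minAreaRect((P[:,:2]*1000).astype(np.float32)))
m=rgbmask(p,0,75); m[:205]=0;m[270:]=0;m[:,:200]=0;m[:,265:]=0
P=W[m];P=P[abs(P[:,2]-.01)<.02];print('dish',cv2.minAreaRect((P[:,:2]*1000).astype(np.float32)),len(P))
E
```

```text
iso c [ 0.498 -0.286  0.077] vent [0.59  0.311 0.113] dish [0.415 0.285 0.005] tray [0.536 0.086 0.029]
isobox (array([ 500.7, -267.3]), array([194.2, 226.7]), 87.4, 1571, np.float64(45.8))
handle (array([ 500.8, -294.9]), array([19.6, 83.8]), 75.0, 196, np.float64(89.0))
ventbox (array([606.1, 320. ]), array([131.4, 131.6]), 89.6, 1101, np.float64(44.3))
bar (array([605.8, 319.1]), array([17.9, 70.5]), 89.0, 160, np.float64(112.8))
cap (array([604.7, 319. ]), array([83.1, 82.7]), 89.2, 482, np.float64(79.4))
tray rim ((571.4765625, -14.721588134765625), (331.9799499511719, 356.84552001953125), 89.39793395996094)
dish ((417.7624206542969, 286.95343017578125), (134.78433227539062, 132.43080139160156), 80.34113311767578) 1876
```

```bash
cat >> h.py <<'E'
def plan(x,y,z,psi):
    o=ctrl.get_obs(); M=rot(o['eef_rot']); p0=np.array(o['eef_pos'])
    cur=np.arctan2(M[1,0],M[0,0]); d=(psi-cur+np.pi)%(2*np.pi)-np.pi
    c,s=np.cos(psi),np.sin(psi); e=np.array([x,y,z])-p0
    print('t',round(o['time_s'],2),'pos',p0.round(4),'psi',cur.round(3),'q6',round(o['q'][5],2),'q6end~',round(np.arctan2(y,x)-psi,2),'open',round(o['opening'],3),'F',np.round(o['wrist_force'],1))
    print(' tool yaw total',round(-d,3),' then cm dx %.2f dy %.2f dz %.2f'%(100*(e[0]*c+e[1]*s),100*(e[0]*s-e[1]*c),-100*e[2]))
E
python3 - <<'E'
from h import *
plan(.501,-.295,.15,-1.833)
E
```

```text
t 0.1 pos [ 0.2013 -0.5381  0.2475] psi -1.213 q6 -0.21 q6end~ 1.3 open 0.997 F [ 0.5  0.  -0.8]
 tool yaw total 0.62  then cm dx -31.25 dy -22.64 dz 9.75
```

Emit:
{"name": "servo_tool", "arguments": {"increments": "0 0 0 0.155 1; 0 0 0 0.155 1; 0 0 0 0.155 1; 0 0 0 0.155 1"}}

```text
time_s: 0.6
eef_pos: [0.2014, -0.5383, 0.2477]
eef_rot: [0.0, -0.607, 0.795, 0.0]
wrist_force: [-0.6, 0.2, -0.5]
opening: 1.0
```

Emit:
{"name": "servo_tool", "arguments": {"increments": "-3.9 -2.8 1 0 1; -3.9 -2.8 1 0 1; -3.9 -2.8 1 0 1; -3.9 -2.8 1 0 1; -3.9 -2.8 1 0 1; -3.9 -2.8 1 0 1; -3.9 -2.8 1 0 1; -3.9 -2.8 1 0 1; 0 0 0 0 1"}}

```text
time_s: 1.72
eef_pos: [0.4998, -0.2923, 0.1668]
eef_rot: [0.0, -0.61, 0.792, 0.001]
wrist_force: [-0.3, -0.8, -0.4]
opening: 1.004
```

```bash
python3 - <<'E'
from h import *
plan(.501,-.295,.079,-1.833)
snap('wrist','w1');snap('top','top1')
E
```

```text
t 1.73 pos [ 0.4998 -0.2923  0.1668] psi -1.829 q6 1.09 q6end~ 1.3 open 1.004 F [-0.3 -0.8 -0.4]
 tool yaw total 0.004  then cm dx 0.23 dy -0.18 dz 8.78
```

View pics/w1.png

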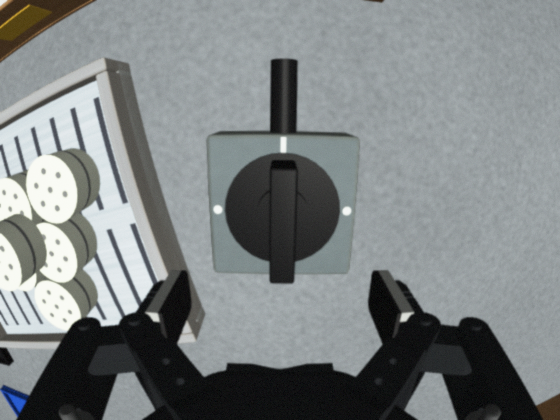

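View pics/top1.png

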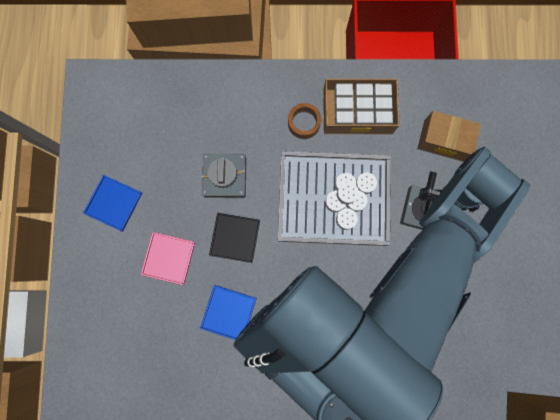

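The wrist view shows the isolator bar (283, 160–280) upright between the jaws (185 and 375). Going down to it.

Emit:
{"name": "servo_tool", "arguments": {"increments": "0 0 3 0 1; 0.2 -0.2 3 0 1; 0 0 2.7 0 1; 0 0 0 0 1; 0 0 0 0 0; 0 0 0 0 0; 0 0 0 0 0; 0 0 0 0 0; 0 0 0 0 0; 0 0 0 0 0"}}

```text
time_s: 3.08
eef_pos: [0.5013, -0.295, 0.0826]
eef_rot: [0.002, -0.609, 0.793, 0.001]
wrist_force: [1.6, 13.1, 10.3]
opening: 0.198
```

```bash
python3 - <<'E'
from h import *
plan(.501,-.295,.079,-1.833)
E
```

```text
t 3.08 pos [ 0.5013 -0.295   0.0826] psi -1.833 q6 1.09 q6end~ 1.3 open 0.198 F [ 1.6 13.1 10.3]
 tool yaw total 0.0  then cm dx 0.01 dy 0.03 dz 0.36
```

Emit:
{"name": "servo_tool", "arguments": {"increments": "0 0 0 -0.175 0; 0 0 0 -0.175 0; 0 0 0 -0.175 0; 0 0 0 -0.175 0; 0 0 0 -0.175 0; 0 0 0 -0.175 0; 0 0 0 -0.175 0; 0 0 0 -0.175 0; 0 0 0 -0.165 0; 0 0 0 0 0"}}

```text
time_s: 4.32
eef_pos: [0.5004, -0.2934, 0.0826]
eef_rot: [-0.003, 0.991, -0.132, -0.001]
wrist_force: [-1.6, 18.6, 16.4]
opening: 0.195
```

Emit:
{"name": "servo_tool", "arguments": {"increments": "0 0 0 0 1; 0 0 0 0 1; 0 0 0 0 1; 0 0 -3 0 1; 0 0 -5 0 1; 0 0 -6 0 1;0 0 0 0 1"}}

```text
time_s: 5.2
eef_pos: [0.5026, -0.3004, 0.2276]
eef_rot: [0.003, 0.991, -0.134, 0.005]
wrist_force: [0.9, 0.2, -0.9]
opening: 0.999
```

```bash
python3 - <<'E'
from h import *
snap('wrist','w2')
plan(.6055,.319,.18,-1.588)
E
```

```text
t 5.25 pos [ 0.5012 -0.2992  0.2242] psi -0.268 q6 -0.47 q6end~ 2.07 open 1.003 F [ 0.1 -0.9 -0.6]
 tool yaw total 1.32  then cm dx -61.99 dy -9.37 dz 4.42
```

View pics/w2.png

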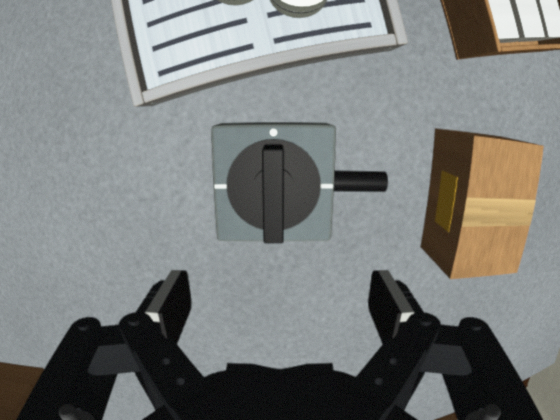

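The bar now points at the white dots (273,132), so the isolator is off. Next is the vent cap.

Emit:
{"name": "servo_tool", "arguments": {"increments": "0 0 0 0.165 1; 0 0 0 0.165 1; 0 0 0 0.165 1; 0 0 0 0.165 1; 0 0 0 0.165 1; 0 0 0 0.165 1; 0 0 0 0.165 1; 0 0 0 0.165 1"}}

```text
time_s: 6.25
eef_pos: [0.4991, -0.2972, 0.219]
eef_rot: [-0.0, -0.699, 0.715, 0.002]
wrist_force: [0.2, 0.2, 0.5]
opening: 0.999
```

Emit:
{"name": "servo_tool", "arguments": {"increments": "-5.2 -0.8 0 0 1; -5.2 -0.8 0 0 1; -5.2 -0.8 0 0 1; -5.2 -0.8 0 0 1; -5.2 -0.8 0 0 1; -5.2 -0.8 0 0 1; -5.2 -0.8 0 0 1; -5.2 -0.8 0 0 1; -5.2 -0.8 0 0 1; -5.2 -0.8 0 0 1"}}

```text
time_s: 7.5
eef_pos: [0.5882, 0.2221, 0.219]
eef_rot: [-0.001, -0.701, 0.713, 0.001]
wrist_force: [0.9, 0.3, 0.6]
opening: 1.004
```

```bash
python3 - <<'E'
from h import *
plan(.6055,.319,.18,-1.588)
E
```

```text
t 7.5 pos [0.5882 0.2221 0.219 ] psi -1.588 q6 1.76 q6end~ 2.07 open 1.004 F [0.9 0.3 0.6]
 tool yaw total -0.0  then cm dx -9.72 dy -1.56 dz 3.90
```

Emit:
{"name": "servo_tool", "arguments": {"increments": "-4.9 -0.8 1 0 1; -4.8 -0.8 1 0 1; 0 0 1.5 0 1; 0 0 0 0 1"}}

```text
time_s: 8.0
eef_pos: [0.6047, 0.3165, 0.1824]
eef_rot: [-0.003, -0.701, 0.713, 0.001]
wrist_force: [0.9, 0.3, 0.1]
opening: 0.998
```

```bash
python3 - <<'E'
from h import *
snap('wrist','w3')
plan(.6055,.319,.101,-1.588)
E
```

```text
t 8.05 pos [0.6055 0.3161 0.184 ] psi -1.589 q6 1.9 q6end~ 2.07 open 1.002 F [-0.1 -0.6  0.6]
 tool yaw total -0.001  then cm dx -0.29 dy 0.01 dz 8.30
```

View pics/w3.png

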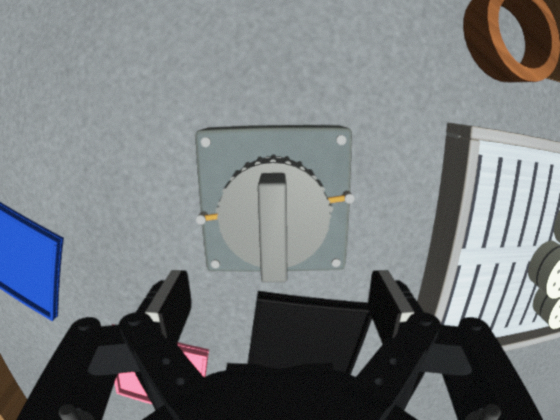

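Emit:
{"name": "servo_tool", "arguments": {"increments": "-0.3 0 3 0 1; 0 0 3 0 1; 0 0 2.3 0 1; 0 0 0 0 1; 0 0 0 0 0; 0 0 0 0 0; 0 0 0 0 0; 0 0 0 0 0; 0 0 0 0 0; 0 0 0 0 0"}}

```text
time_s: 9.3
eef_pos: [0.6072, 0.3207, 0.1042]
eef_rot: [0.001, -0.701, 0.713, -0.0]
wrist_force: [-0.5, -0.4, 6.2]
opening: 0.202
```

Emit:
{"name": "servo_tool", "arguments": {"increments": "0 0 0 -0.1 0; 0 0 0 -0.1 0; 0 0 0 -0.1 0; 0 0 0 -0.15 0; 0 0 0 -0.15 0; 0 0 0 -0.15 0; 0 0 0 -0.15 0; 0 0 0 0 0"}}

```text
time_s: 10.3
eef_pos: [0.6072, 0.3212, 0.1042]
eef_rot: [-0.001, 0.941, -0.337, 0.001]
wrist_force: [1.1, 1.6, 5.5]
opening: 0.198
```

```bash
python3 - <<'E'
from h import *
plan(.6055,.319,.101,-1.588+2.05)
snap('wrist','w4')
E
```

```text
t 10.3 pos [0.6072 0.3212 0.1042] psi -0.687 q6 1.0 q6end~ 0.02 open 0.198 F [1.1 1.6 5.5]
 tool yaw total -1.149  then cm dx -0.25 dy 0.12 dz 0.32
```

View pics/w4.png

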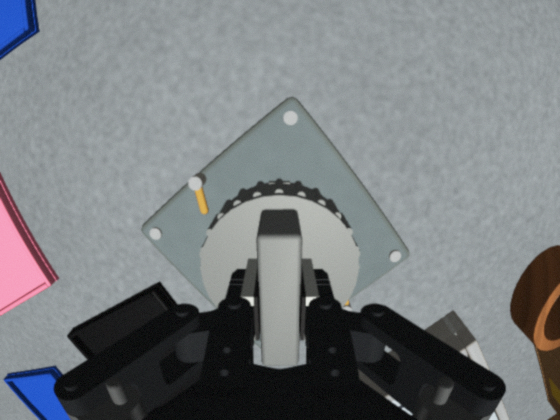

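Emit:
{"name": "servo_tool", "arguments": {"increments": "0 0 0 -0.16 0; 0 0 0 -0.16 0; 0 0 0 -0.16 0; 0 0 0 -0.16 0; 0 0 0 -0.16 0; 0 0 0 -0.16 0; 0 0 0 -0.16 0; 0 0 0 0 0; 0 0 0 0 0"}}

```text
time_s: 11.48
eef_pos: [0.6057, 0.3228, 0.1042]
eef_rot: [-0.002, 0.977, 0.214, -0.0]
wrist_force: [-5.2, 5.3, 7.9]
opening: 0.201
```

```bash
python3 - <<'E'
from h import *
plan(.6055,.319,.101,-1.588+2.05)
snap('wrist','w5')
E
```

```text
t 11.47 pos [0.6057 0.3228 0.1042] psi 0.432 q6 -0.12 q6end~ 0.02 open 0.201 F [-5.2  5.3  7.9]
 tool yaw total -0.03  then cm dx -0.19 dy 0.33 dz 0.32
```

View pics/w5.png

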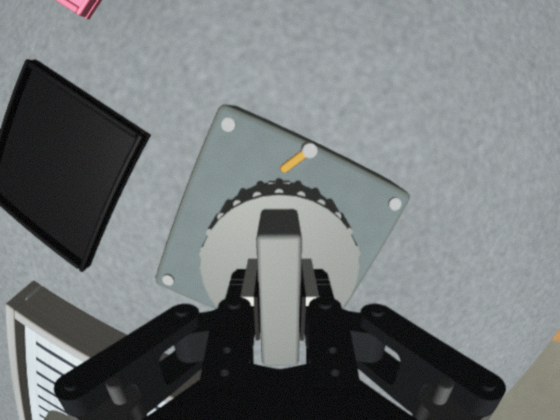

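Emit:
{"name": "servo_tool", "arguments": {"increments": "0 0 -0.5 0 0; 0 0 -0.7 0 0; 0 0 -1 0 0; 0 0 -1 0 0; 0 0 -1 0 0; 0 0 0 0 0"}}

```text
time_s: 12.28
eef_pos: [0.6076, 0.3205, 0.147]
eef_rot: [-0.0, 0.977, 0.214, 0.001]
wrist_force: [-0.8, -0.0, -1.0]
opening: 0.198
```

```bash
python3 - <<'E'
from h import *
plan(.4178,.287,.14,.432)
snap('wrist','w6')
E
```

```text
t 12.28 pos [0.6076 0.3205 0.147 ] psi 0.432 q6 -0.12 q6end~ 0.17 open 0.198 F [-0.8 -0.  -1. ]
 tool yaw total -0.0  then cm dx -18.64 dy -4.90 dz 0.70
```

View pics/w6.png

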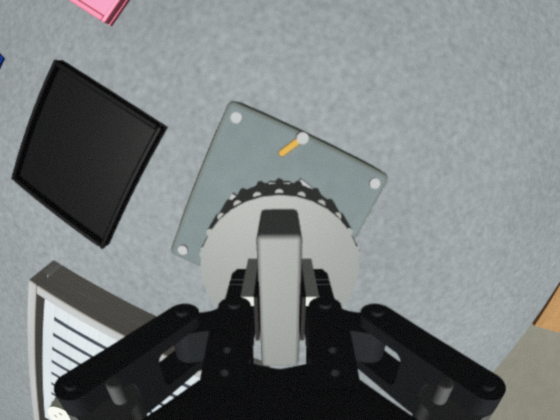

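Emit:
{"name": "servo_tool", "arguments": {"increments": "0 0 -2 0 0; 0 0 -1 0 0; -3.1 -0.8 0 0 0; -3.1 -0.8 0 0 0; -3.1 -0.8 0 0 0; -3.1 -0.8 0 0 0; -3.1 -0.8 0 0 0; -3.1 -0.8 0 0 0; 0 0 0 0 0"}}

```text
time_s: 13.45
eef_pos: [0.4161, 0.2862, 0.176]
eef_rot: [-0.0, 0.977, 0.215, 0.0]
wrist_force: [0.1, 0.1, -0.4]
opening: 0.198
```

```bash
python3 - <<'E'
from h import *
plan(.4178,.287,.0625,.432)
snap('wrist','w7');p,d=snap('top','top2')
W=world('top',d)
m=rgbmask(p,0,75); m[:205]=0;m[270:]=0;m[:,:200]=0;m[:,265:]=0
P=W[m];P=P[abs(P[:,2]-.01)<.02];print('dish',cv2.minAreaRect((P[:,:2]*1000).astype(np.float32)),len(P))
E
```

```text
t 13.45 pos [0.4161 0.2862 0.176 ] psi 0.433 q6 -0.07 q6end~ 0.17 open 0.198 F [ 0.1  0.1 -0.4]
 tool yaw total 0.001  then cm dx 0.19 dy -0.00 dz 11.35
dish ((417.356201171875, 287.30877685546875), (136.4580841064453, 130.886474609375), 80.63737487792969) 625
```

View pics/w7.png

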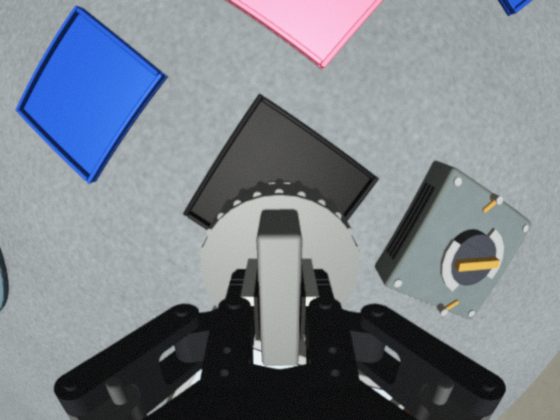

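View pics/top2.png

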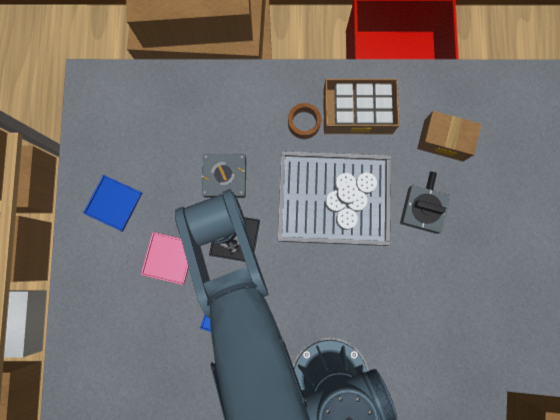

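The cap is held right way up over the black dish (280,160), and the neck is open at (475,262). Lowering it into the dish.

Emit:
{"name": "servo_tool", "arguments": {"increments": "0.2 0 3 0 0; 0 0 3 0 0; 0 0 3 0 0; 0 0 1 0 0; 0 0 0.6 0 0; 0 0 0.3 0 0; 0 0 0 0 0; 0 0 0 0 0"}}

```text
time_s: 14.55
eef_pos: [0.42, 0.2873, 0.067]
eef_rot: [-0.0, 0.977, 0.214, 0.001]
wrist_force: [0.4, -0.1, -0.5]
opening: 0.197
```

```bash
python3 - <<'E'
from h import *
plan(.4185,.2878,.061,.432)
snap('wrist','w8')
E
```

```text
t 14.55 pos [0.42   0.2873 0.067 ] psi 0.432 q6 -0.07 q6end~ 0.17 open 0.197 F [ 0.4 -0.1 -0.5]
 tool yaw total 0.0  then cm dx -0.11 dy -0.11 dz 0.60
```

View pics/w8.png

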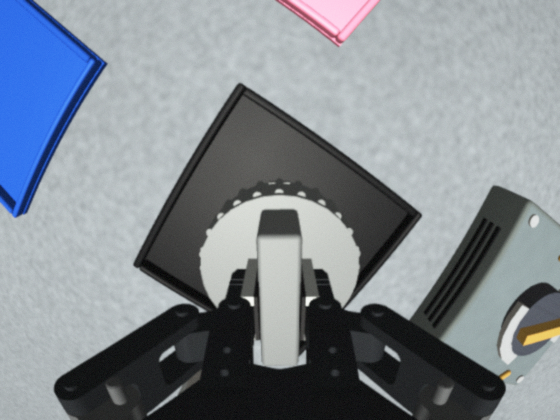

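Emit:
{"name": "servo_tool", "arguments": {"increments": "-0.1 -0.1 0.3 0 0; 0 0 0.2 0 0; 0 0 0 0 0; 0 0 0 0 0"}}

```text
time_s: 15.1
eef_pos: [0.4181, 0.2875, 0.0612]
eef_rot: [-0.0, 0.977, 0.214, -0.0]
wrist_force: [-0.7, 0.1, -0.8]
opening: 0.193
```

Emit:
{"name": "servo_tool", "arguments": {"increments": "0 0 0.15 0 0; 0 0 0 0 0; 0 0 0 0 0"}}

```text
time_s: 15.48
eef_pos: [0.4182, 0.2875, 0.0611]
eef_rot: [0.0, 0.977, 0.214, -0.0]
wrist_force: [-5.9, -3.3, 14.2]
opening: 0.2
```

Contact at the expected height (14 N), so I release and retreat.

Emit:
{"name": "servo_tool", "arguments": {"increments": "0 0 0 0 1; 0 0 0 0 1; 0 0 0 0 1; 0 0 -3 0 1; 0 0 -5 0 1; 0 0 -6 0 1; 0 0 -2 0 1"}}

```text
time_s: 16.35
eef_pos: [0.42, 0.2883, 0.224]
eef_rot: [-0.001, 0.977, 0.214, 0.003]
wrist_force: [-0.6, -0.7, -0.5]
opening: 0.997
```

```bash
python3 - <<'E'
from h import *
plan(.55,.13,.25,.0)
snap('wrist','w9')
E
```

```text
t 16.35 pos [0.42   0.2883 0.224 ] psi 0.432 q6 -0.06 q6end~ 0.23 open 0.997 F [-0.6 -0.7 -0.5]
 tool yaw total 0.432  then cm dx 13.00 dy 15.83 dz -2.60
```

View pics/w9.png

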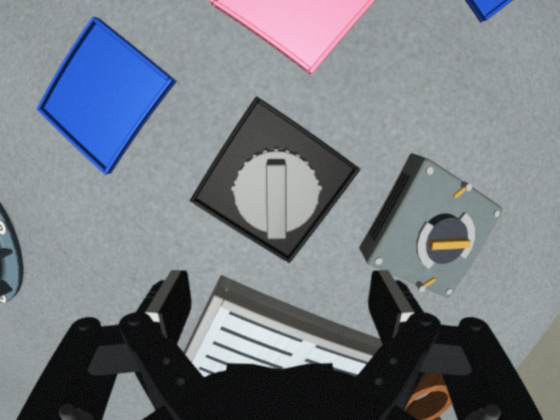

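The cap sits centred in the black dish (275,190). Now I measure the tray and cans.

```bash
cat >> h.py <<'E'
def tray(W):
    P=W.reshape(-1,3);P=P[np.isfinite(P[:,2])]
    P=P[(P[:,2]>.043)&(P[:,2]<.057)&(P[:,1]<.18)&(P[:,1]>-.20)&(P[:,0]>.37)&(P[:,0]<.72)]
    return P
def cans(p,W,zr):
    m=(p.min(-1)>170)&(W[...,2]>zr[0])&(W[...,2]<zr[1])
    m=m.astype(np.uint8)
    P=W[m>0][:,:2]
    # rasterise 1mm
    H=np.zeros((400,450),np.uint8); ij=((P-[.38,-.20])*1000).astype(int)
    ok=(ij[:,0]>=0)&(ij[:,0]<400)&(ij[:,1]>=0)&(ij[:,1]<450)
    H[ij[ok,0],ij[ok,1]]=255
    H=cv2.morphologyEx(H,cv2.MORPH_CLOSE,np.ones((7,7)))
    return H
def canfind(p,W,zr,n,thr=.6):
    H=cans(p,W,zr).astype(np.float32)/255
    k=np.full((75,75),0,np.float32); cv2.circle(k,(37,37),30,1,-1); ring=np.zeros_like(k); cv2.circle(ring,(37,37),35,1,-1); ring-=k
    out=[];
    for _ in range(n):
        s=cv2.filter2D(H,-1,k/k.sum(),borderType=cv2.BORDER_CONSTANT)
        i=np.unravel_index(s.argmax(),s.shape)
        if s[i]<thr: break
        # refine: centroid of ties
        t=np.argwhere(s>s[i]-.01); t=t[np.linalg.norm(t-np.array(i),axis=1)<15]; c=t.mean(0)
        out.append(((c[0]/1000+.38).round(4),(c[1]/1000-.20).round(4),round(float(s[i]),2)))
        cv2.circle(H,(int(c[1]),int(c[0])),30,0,-1)
    return out
E
python3 - <<'E'
from h import *
p,d=snap('top','top3'); W=world('top',d)
P=tray(W); print(len(P))
# rim sides: find via percentile edges
c0=np.array([.55,-.005])
from scipy.optimize import minimize
Q=P[:,:2]
def cost(t):
    a=t[2];R2=np.array([[np.cos(a),np.sin(a)],[-np.sin(a),np.cos(a)]])
    q=(Q-t[:2])@R2.T
    # distance to rectangle centerline 262 x 322
    hx,hy=.131,.161
    dx=np.abs(q[:,0])-hx; dy=np.abs(q[:,1])-hy
    outside=np.hypot(np.maximum(dx,0),np.maximum(dy,0)); ins=np.minimum(np.maximum(dx,dy),0)
    s=np.abs(outside+ins); return np.minimum(s,.02).sum()
for s in [(np.median(Q[:,0]),np.median(Q[:,1]),0),(.54,0,0),(.535,.0,-.03)]:
    r=minimize(cost,s,method='Nelder-Mead',options=dict(xatol=1e-5,fatol=1e-6,maxiter=2000)); print(r.x.round(4),r.fun/len(Q))
print('upper',canfind(p,W,(.095,.125),2)); print('lower',canfind(p,W,(.058,.085),7,.45))
H=cans(p,W,(.058,.085)); cv2.imwrite('pics/H.png',cv2.flip(cv2.resize(H[:,50:],None,fx=1.4,fy=1.4),-1))
x,dd=snap('wrist','wx')
E
```

```text
1611
[ 0.5345 -0.0172 -0.0404] 0.0037448217959393003
[ 0.5345 -0.0172 -0.0404] 0.003744821930173944
[ 0.5345 -0.0172 -0.0404] 0.0037448228662213434
upper [(np.float64(0.5402), np.float64(-0.0514), 0.9)]
lower [(np.float64(0.5765), np.float64(-0.1116), 0.91), (np.float64(0.469), np.float64(-0.0525), 0.9), (np.float64(0.5209), np.float64(-0.0194), 0.6), (np.float64(0.5215), np.float64(-0.0842), 0.57), (np.float64(0.5792), np.float64(-0.051), 0.5)]
```

View pics/H.png

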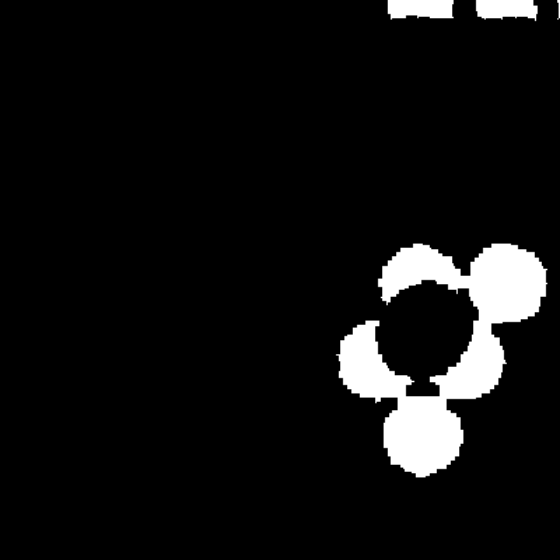

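View pics/top3.png

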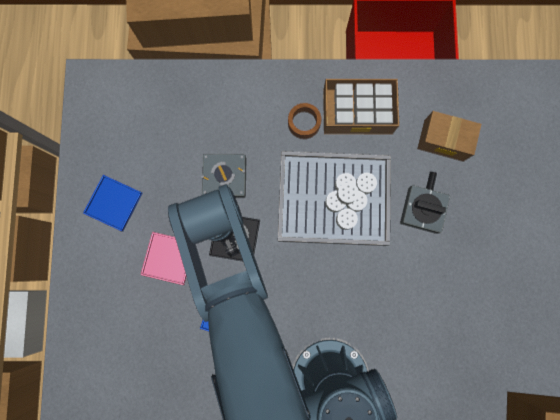

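Six cans are there: five on the tray floor and one on top at (347,190). They measure 70 and 110 mm high, as they should. The top one goes first.

```bash
python3 - <<'E'
from h import *
plan(.5402,-.0514,.17,.432)
E
```

```text
t 16.5 pos [0.4187 0.2877 0.2205] psi 0.432 q6 -0.06 q6end~ -0.53 open 1.002 F [-0.2  0.4  0. ]
 tool yaw total -0.0  then cm dx -3.16 dy 35.89 dz 5.05
```

Emit:
{"name": "servo_tool", "arguments": {"increments": "-0.4 4.5 0 0 1; -0.4 4.5 0 0 1; -0.4 4.5 0 0 1; -0.4 4.5 0 0 1; -0.4 4.5 0 0 1; -0.4 4.5 0 0 1; -0.4 4.5 1 0 1; -0.4 4.4 2 0 1; 0 0 2 0 1; 0 0 0 0 1"}}

```text
time_s: 17.75
eef_pos: [0.5369, -0.0516, 0.1658]
eef_rot: [-0.002, 0.977, 0.214, -0.003]
wrist_force: [-0.1, -0.3, 0.3]
opening: 0.998
```

```bash
python3 - <<'E'
from h import *
plan(.5402,-.0514,.095,.432)
snap('wrist','w10')
E
```

```text
t 17.75 pos [ 0.5369 -0.0516  0.1658] psi 0.431 q6 -0.75 q6end~ -0.53 open 0.998 F [-0.1 -0.3  0.3]
 tool yaw total -0.001  then cm dx 0.31 dy 0.12 dz 7.08
```

View pics/w10.png

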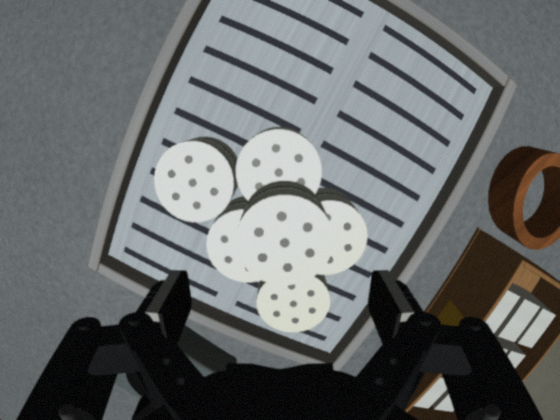

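Emit:
{"name": "servo_tool", "arguments": {"increments": "0.3 0.1 3 0 1; 0 0 3 0 1; 0 0 1.1 0 1; 0 0 0 0 1; 0 0 0 0 0; 0 0 0 0 0; 0 0 0 0 0; 0 0 0 0 0; 0 0 0 0 0"}}

```text
time_s: 18.92
eef_pos: [0.5439, -0.0519, 0.1007]
eef_rot: [0.001, 0.977, 0.214, 0.001]
wrist_force: [-0.6, 0.8, 6.6]
opening: 0.682
```

Emit:
{"name": "servo_tool", "arguments": {"increments": "0 0 -1 0 0; 0 0 -2 0 0; 0 0 -3 0 0; 0 0 0 0 0"}}

```text
time_s: 19.42
eef_pos: [0.5444, -0.0521, 0.1618]
eef_rot: [0.001, 0.977, 0.214, 0.003]
wrist_force: [0.9, -0.6, 0.3]
opening: 0.684
```

```bash
python3 - <<'E'
from h import *
plan(.5983,.0754,.057,.432)
snap('wrist','w11')
E
```

```text
t 19.43 pos [ 0.5444 -0.0521  0.1618] psi 0.432 q6 -0.74 q6end~ -0.31 open 0.684 F [ 0.9 -0.6  0.3]
 tool yaw total 0.0  then cm dx 10.23 dy -9.32 dz 10.48
```

View pics/w11.png

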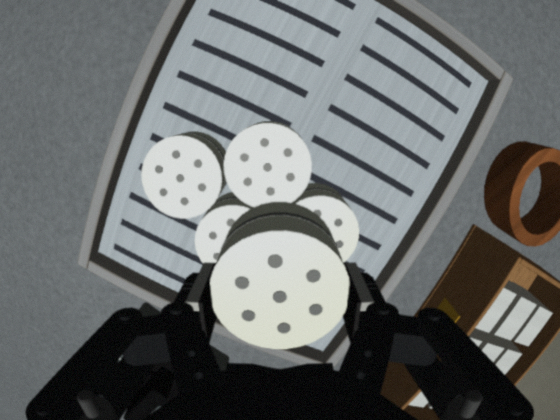

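Emit:
{"name": "servo_tool", "arguments": {"increments": "3.4 -3.1 0 0 0; 3.4 -3.1 0 0 0; 3.4 -3.1 0 0 0; 0 0 3 0 0; 0 0 3 0 0; 0 0 2.5 0 0; 0 0 1 0 0; 0 0 0 0 0"}}

```text
time_s: 20.48
eef_pos: [0.5956, 0.0756, 0.0629]
eef_rot: [-0.0, 0.977, 0.214, -0.001]
wrist_force: [1.3, -0.0, -0.0]
opening: 0.681
```

```bash
python3 - <<'E'
from h import *
plan(.5983,.0754,.061,.432)
E
```

```text
t 20.48 pos [0.5956 0.0756 0.0629] psi 0.432 q6 -0.5 q6end~ -0.31 open 0.681 F [ 1.3 -0.  -0. ]
 tool yaw total -0.0  then cm dx 0.24 dy 0.14 dz 0.19
```

Lower the last few millimetres, release to 0.85 and retreat.

Emit:
{"name": "servo_tool", "arguments": {"increments": "0.2 0.1 0.2 0 0; 0 0 0.1 0 0; 0 0 0 0 0.85; 0 0 0 0 0.85; 0 0 0 0 0.85; 0 0 -4 0 0.85; 0 0 -5 0 0.85; 0 0 -3 0 0.85; 0 0 0 0 0.85"}}

```text
time_s: 21.6
eef_pos: [0.6005, 0.0755, 0.1843]
eef_rot: [0.001, 0.977, 0.214, 0.003]
wrist_force: [-0.0, 0.4, -0.4]
opening: 0.846
```

```bash
python3 - <<'E'
from h import *
snap('wrist','w12')
p,d=snap('top','top4'); W=world('top',d)
print('upper',canfind(p,W,(.095,.125),2)); print('lower',canfind(p,W,(.058,.085),7,.45))
plan(.469,-.0525,.12,-1.571)
plan(.5765,-.1116,.13,.524)
E
```

```text
upper []
lower [(np.float64(0.5226), np.float64(-0.0814), 0.92), (np.float64(0.5765), np.float64(-0.1118), 0.9), (np.float64(0.4684), np.float64(-0.0536), 0.81), (np.float64(0.5755), np.float64(-0.0568), 0.59), (np.float64(0.5971), np.float64(0.0842), 0.49)]
t 21.7 pos [0.5982 0.0756 0.1804] psi 0.432 q6 -0.5 q6end~ 1.46 open 0.852 F [ 0.1 -0.3 -0.4]
 tool yaw total 2.003  then cm dx 12.81 dy 12.91 dz 6.04
t 21.7 pos [0.5982 0.0756 0.1804] psi 0.432 q6 -0.5 q6end~ -0.72 open 0.852 F [ 0.1 -0.3 -0.4]
 tool yaw total -0.092  then cm dx -11.24 dy 15.12 dz 5.04
```

View pics/w12.png

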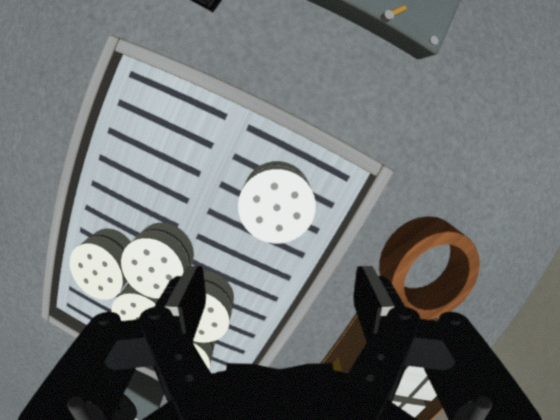

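View pics/top4.png

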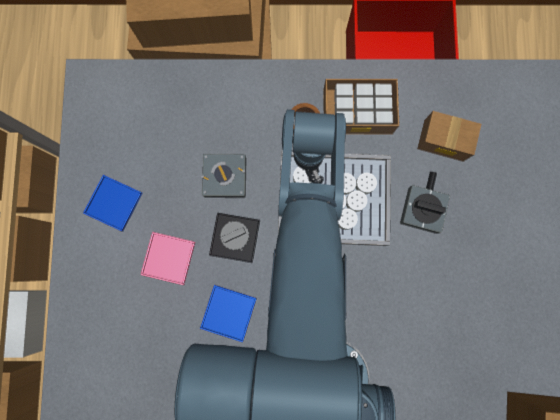

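Emit:
{"name": "servo_tool", "arguments": {"increments": "0 0 0 -0.09 0.9; -3.7 5 0 0 0.9; -3.7 5 1 0 0.9; -3.8 5.1 2 0 0.9; 0 0 1 0 0.9; 0 0 0 0 0.9"}}

```text
time_s: 22.45
eef_pos: [0.5756, -0.106, 0.1396]
eef_rot: [-0.002, 0.966, 0.258, -0.002]
wrist_force: [-0.5, -0.0, -0.1]
opening: 0.897
```

```bash
python3 - <<'E'
from h import *
snap('wrist','w13')
plan(.5765,-.1118,.058,.524)
E
```

```text
t 22.5 pos [ 0.5764 -0.1055  0.1407] psi 0.522 q6 -0.91 q6end~ -0.72 open 0.897 F [-0.5 -0.2  1.2]
 tool yaw total -0.002  then cm dx -0.31 dy 0.55 dz 8.27
```

View pics/w13.png

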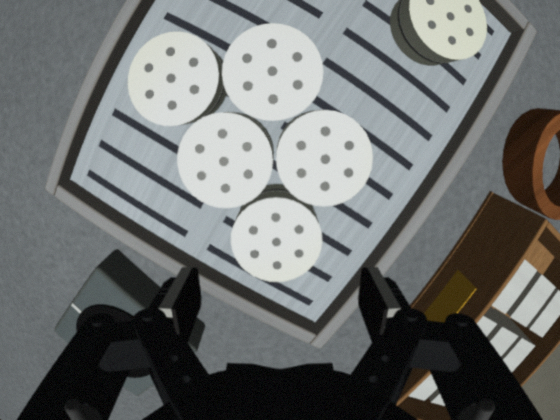

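Emit:
{"name": "servo_tool", "arguments": {"increments": "-0.3 0.6 2 0 0.9; 0 0 3 0 0.9; 0 0 3 0 0.9; 0 0 0.2 0 0.9; 0 0 0 0 0; 0 0 0 0 0; 0 0 0 0 0; 0 0 0 0 0; 0 0 0 0 0"}}

```text
time_s: 23.62
eef_pos: [0.5782, -0.1136, 0.061]
eef_rot: [0.0, 0.966, 0.258, 0.001]
wrist_force: [0.4, 0.2, 5.3]
opening: 0.685
```

```bash
python3 - <<'E'
from h import *
plan(.591,-.1146,.061,.524)
E
```

```text
t 23.62 pos [ 0.5782 -0.1136  0.061 ] psi 0.522 q6 -0.92 q6end~ -0.72 open 0.685 F [0.4 0.2 5.3]
 tool yaw total -0.002  then cm dx 1.06 dy 0.72 dz 0.00
```

Emit:
{"name": "servo_tool", "arguments": {"increments": "0 0 -1 0 0; 1.1 0.7 0 0 0; 0 0 0.7 0 0; 0 0 0.3 0 0; 0 0 0 0 0.85; 0 0 0 0 0.85; 0 0 0 0 0.85; 0 0 -5 0 0.85; 0 0 -4 0 0.85; 0 0 0 0 0.85"}}

```text
time_s: 24.88
eef_pos: [0.5931, -0.115, 0.1542]
eef_rot: [0.002, 0.966, 0.258, 0.003]
wrist_force: [-0.4, 0.5, -0.2]
opening: 0.848
```

```bash
python3 - <<'E'
from h import *
snap('wrist','w14')
plan(.4684,-.0530,.15,-1.571)
E
```

```text
t 24.93 pos [ 0.5916 -0.1144  0.1518] psi 0.522 q6 -0.91 q6end~ 1.46 open 0.849 F [-0.6  0.   0.1]
 tool yaw total 2.093  then cm dx -6.14 dy 12.32 dz 0.18
```

View pics/w14.png

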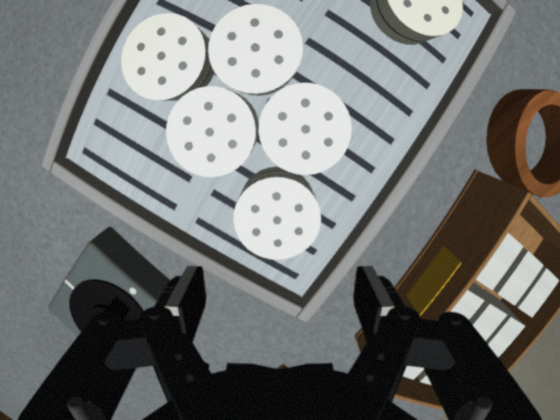

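```bash
python3 - <<'E'
from h import *
plan(.4684,-.0530,.15,1.571)
E
```

```text
t 24.93 pos [ 0.5916 -0.1144  0.1518] psi 0.522 q6 -0.91 q6end~ -1.68 open 0.849 F [-0.6  0.   0.1]
 tool yaw total -1.049  then cm dx 6.14 dy -12.32 dz 0.18
```

Emit:
{"name": "servo_tool", "arguments": {"increments": "0 0 -1 -0.175 0.9; 0 0 -1 -0.175 0.9; 0 0 0 -0.175 0.9; 0 0 0 -0.175 0.9; 0 0 0 -0.175 0.9; 0 0 0 -0.174 0.9"}}

```text
time_s: 25.68
eef_pos: [0.5895, -0.1136, 0.168]
eef_rot: [-0.002, 0.705, 0.709, -0.001]
wrist_force: [-0.2, -0.6, 0.4]
opening: 0.897
```

Emit:
{"name": "servo_tool", "arguments": {"increments": "2 -4 0 0 0.9; 2 -4 0 0 0.9; 2.1 -4.3 0 0 0.9; 0 0 2 0 0.9; 0 0 0 0 0.9"}}

```text
time_s: 26.3
eef_pos: [0.4655, -0.0522, 0.1479]
eef_rot: [-0.002, 0.707, 0.707, -0.001]
wrist_force: [-0.3, 0.0, -0.3]
opening: 0.897
```

```bash
python3 - <<'E'
from h import *
snap('wrist','w15')
plan(.4684,-.0530,.058,1.571)
E
```

```text
t 26.35 pos [ 0.4667 -0.0527  0.1489] psi 1.571 q6 -1.94 q6end~ -1.68 open 0.9 F [-0.2  0.6  0. ]
 tool yaw total -0.0  then cm dx -0.03 dy 0.17 dz 9.09
```

View pics/w15.png

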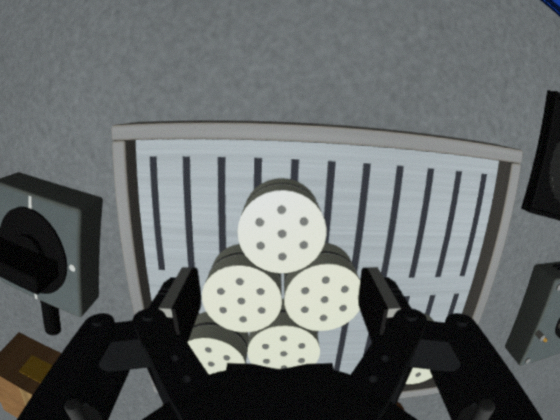

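Emit:
{"name": "servo_tool", "arguments": {"increments": "0 0.2 3 0 0.9; 0 0 3 0 0.9; 0 0 3 0 0.9; 0 0 0.1 0 0.9; 0 0 0 0 0; 0 0 0 0 0; 0 0 0 0 0; 0 0 0 0 0; 0 0 0 0 0"}}

```text
time_s: 27.48
eef_pos: [0.4708, -0.0535, 0.0605]
eef_rot: [0.001, 0.707, 0.707, 0.001]
wrist_force: [0.2, -1.0, 6.6]
opening: 0.681
```

Emit:
{"name": "servo_tool", "arguments": {"increments": "0 0 -3 0 0; 0 0 -4 0 0; 0 0 0 0 0"}}

```text
time_s: 27.85
eef_pos: [0.4719, -0.0538, 0.1323]
eef_rot: [0.003, 0.707, 0.707, 0.001]
wrist_force: [-0.0, 0.4, -0.9]
opening: 0.684
```

```bash
python3 - <<'E'
from h import *
plan(.4783,.0802,.061,1.571)
E
```

```text
t 27.85 pos [ 0.4719 -0.0538  0.1323] psi 1.571 q6 -1.94 q6end~ -1.4 open 0.684 F [-0.   0.4 -0.9]
 tool yaw total 0.0  then cm dx 13.40 dy 0.64 dz 7.13
```

Emit:
{"name": "servo_tool", "arguments": {"increments": "4.5 0.2 0 0 0; 4.5 0.2 0 0 0; 4.4 0.2 1 0 0; 0 0 3 0 0; 0 0 2 0 0; 0 0 0.8 0 0; 0 0 0 0 0"}}

```text
time_s: 28.72
eef_pos: [0.4752, 0.081, 0.061]
eef_rot: [-0.0, 0.707, 0.707, -0.0]
wrist_force: [0.5, -0.5, -1.0]
opening: 0.684
```

```bash
python3 - <<'E'
from h import *
plan(.4783,.0802,.061,1.571)
E
```

```text
t 28.73 pos [0.4752 0.081  0.061 ] psi 1.571 q6 -1.65 q6end~ -1.4 open 0.684 F [ 0.5 -0.5 -1. ]
 tool yaw total -0.0  then cm dx -0.08 dy 0.31 dz -0.00
```

Emit:
{"name": "servo_tool", "arguments": {"increments": "0 0.2 0.1 0 0; 0 0 0 0 0; 0 0 0 0 0.85; 0 0 0 0 0.85; 0 0 0 0 0.85; 0 0 -4 0 0.85; 0 0 -5 0 0.85; 0 0 -1 0 0.85; 0 0 0 0 0.85"}}

```text
time_s: 29.85
eef_pos: [0.4779, 0.0809, 0.1605]
eef_rot: [0.001, 0.707, 0.707, 0.001]
wrist_force: [-0.2, -0.8, -0.4]
opening: 0.854
```

```bash
python3 - <<'E'
from h import *
snap('wrist','w16')
p,d=snap('scene','sc1'); W=world('scene',d)
print('lower scene',canfind(p,W,(.058,.085),7,.45))
plan(.521,-.019,.15,.35)
E
```

```text
lower scene [(np.float64(0.5236), np.float64(-0.0791), 0.96), (np.float64(0.5744), np.float64(-0.0484), 0.96), (np.float64(0.5909), np.float64(-0.1101), 0.94), (np.float64(0.522), np.float64(-0.02), 0.93), (np.float64(0.5979), np.float64(0.0797), 0.93), (np.float64(0.4749), np.float64(0.0811), 0.9)]
t 29.95 pos [0.4766 0.081  0.1587] psi 1.571 q6 -1.65 q6end~ -0.39 open 0.848 F [-0.4  0.3 -0.7]
 tool yaw total 1.221  then cm dx 0.74 dy 10.92 dz 0.87
```

View pics/w16.png

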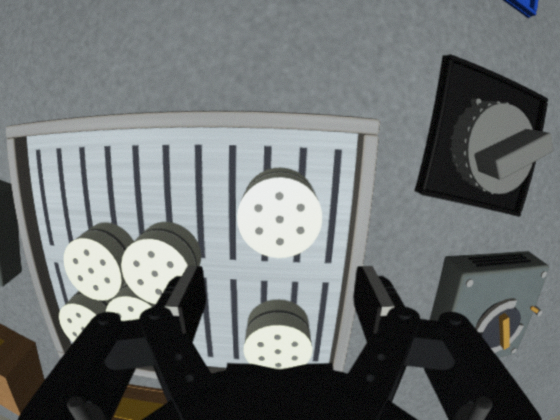

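View pics/sc1.png

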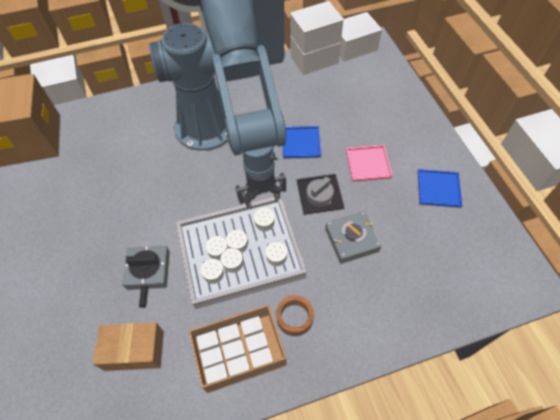

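All six cans show in the scene view between (210,215) and (277,270), and the placed ones are well spread. Next is the one at (.5215,-.020).

Emit:
{"name": "servo_tool", "arguments": {"increments": "0 0 0 0.18 0.9; 0 0 0 0.18 0.9; 0 0 0 0.18 0.9; 0 0 0 0.18 0.9; 0 0 0 0.18 0.9; 0 0 0 0.17 0.9; 0 0 0 0 0.9"}}

```text
time_s: 30.82
eef_pos: [0.4765, 0.081, 0.1584]
eef_rot: [-0.001, 0.969, 0.249, -0.002]
wrist_force: [-0.2, -1.0, 0.9]
opening: 0.9
```

```bash
python3 - <<'E'
from h import *
plan(.5215,-.0198,.14,.5)
E
```

```text
t 30.82 pos [0.4765 0.081  0.1584] psi 0.502 q6 -0.58 q6end~ -0.54 open 0.9 F [-0.2 -1.   0.9]
 tool yaw total 0.002  then cm dx -0.88 dy 11.00 dz 1.84
```

Emit:
{"name": "servo_tool", "arguments": {"increments": "-0.3 3.7 0 0 0.9; -0.3 3.7 0.8 0 0.9; -0.3 3.6 1 0 0.9; 0 0 0 0 0.9"}}

```text
time_s: 31.32
eef_pos: [0.5222, -0.0216, 0.1404]
eef_rot: [-0.001, 0.969, 0.248, -0.001]
wrist_force: [0.5, 1.1, 0.0]
opening: 0.902
```

```bash
python3 - <<'E'
from h import *
snap('wrist','w17')
plan(.5215,-.0198,.058,.5)
E
```

```text
t 31.38 pos [ 0.5218 -0.0204  0.1407] psi 0.502 q6 -0.77 q6end~ -0.54 open 0.897 F [-0.2  1.2  0. ]
 tool yaw total 0.002  then cm dx 0.00 dy -0.07 dz 8.27
```

View pics/w17.png

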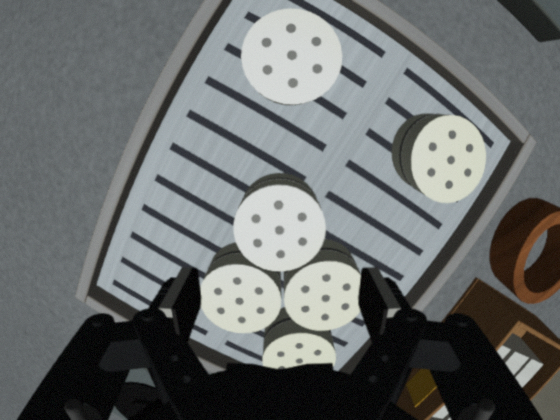

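C is centred at (280,228). Descending to it.

Emit:
{"name": "servo_tool", "arguments": {"increments": "0 0 3 0 0.9; 0 0 3 0 0.9; 0 0 2.2 0 0.9; 0 0 0 0 0.9; 0 0 0 0 0; 0 0 0 0 0; 0 0 0 0 0; 0 0 0 0 0; 0 0 0 0 0; 0 0 -2 0 0"}}

```text
time_s: 32.62
eef_pos: [0.5213, -0.0195, 0.0794]
eef_rot: [-0.001, 0.969, 0.248, -0.001]
wrist_force: [-0.8, 0.0, -1.3]
opening: 0.68
```

```bash
python3 - <<'E'
from h import *
plan(.4745,-.0148,.061,.5)
E
```

```text
t 32.62 pos [ 0.5213 -0.0195  0.0794] psi 0.501 q6 -0.77 q6end~ -0.53 open 0.68 F [-0.8  0.  -1.3]
 tool yaw total 0.001  then cm dx -3.88 dy -2.66 dz 1.84
```

Emit:
{"name": "servo_tool", "arguments": {"increments": "-1.9 -1.3 -1 0 0; -2 -1.3 0 0 0; 0 0 2 0 0; 0 0 1 0 0; 0 0 0 0 0; 0 0 0 0 0.85; 0 0 0 0 0.85; 0 0 0 0 0.85; 0 0 -5 0 0.85; 0 0 -4 0 0.85"}}

```text
time_s: 33.88
eef_pos: [0.4758, -0.0158, 0.1513]
eef_rot: [-0.0, 0.969, 0.248, -0.0]
wrist_force: [0.5, -0.8, 0.4]
opening: 0.849
```

```bash
python3 - <<'E'
from h import *
snap('wrist','w18')
p,d=snap('scene','sc2'); W=world('scene',d)
print('lower scene',canfind(p,W,(.058,.085),7,.45))
plan(.523,-.081,.14,1.571)
E
```

```text
lower scene [(np.float64(0.5745), np.float64(-0.0495), 0.94), (np.float64(0.523), np.float64(-0.08), 0.93), (np.float64(0.59), np.float64(-0.1102), 0.92), (np.float64(0.5975), np.float64(0.0796), 0.92), (np.float64(0.4754), np.float64(0.0814), 0.92), (np.float64(0.4766), np.float64(-0.0141), 0.78)]
t 33.98 pos [ 0.479  -0.0166  0.1548] psi 0.501 q6 -0.78 q6end~ -1.72 open 0.849 F [ 1.3  0.4 -0.1]
 tool yaw total -1.07  then cm dx -6.44 dy 4.39 dz 1.48
```

View pics/w18.png

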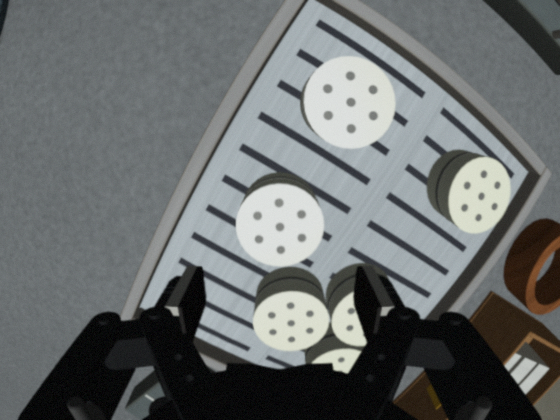

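Emit:
{"name": "servo_tool", "arguments": {"increments": "0 0 0 -0.178 0.9; 0 0 0 -0.178 0.9; 0 0 0 -0.178 0.9; 0 0 0 -0.178 0.9; 0 0 0 -0.178 0.9; 0 0 0 -0.178 0.9; 0 0 0 -0.176 0.9; 0 0 0 0 0.9"}}

```text
time_s: 34.98
eef_pos: [0.4754, -0.0156, 0.1493]
eef_rot: [-0.001, 0.644, 0.765, -0.0]
wrist_force: [0.6, -0.7, 0.8]
opening: 0.895
```

```bash
python3 - <<'E'
from h import *
plan(.523,-.0808,.14,1.745)
E
```

```text
t 34.98 pos [ 0.4754 -0.0156  0.1493] psi 1.743 q6 -2.03 q6end~ -1.9 open 0.895 F [ 0.6 -0.7  0.8]
 tool yaw total -0.002  then cm dx -7.24 dy 3.56 dz 0.93
```

Emit:
{"name": "servo_tool", "arguments": {"increments": "-3.6 1.8 0 0 0.9; -3.6 1.8 0.5 0 0.9; 0 0 0.4 0 0.9; 0 0 0 0 0.9"}}

```text
time_s: 35.48
eef_pos: [0.5227, -0.0799, 0.14]
eef_rot: [-0.001, 0.644, 0.765, -0.0]
wrist_force: [0.1, 0.3, -0.2]
opening: 0.902
```

```bash
python3 - <<'E'
from h import *
snap('wrist','w19')
plan(.523,-.0808,.058,1.745)
E
```

```text
t 35.52 pos [ 0.5227 -0.0796  0.1403] psi 1.744 q6 -2.12 q6end~ -1.9 open 0.903 F [-0.2 -0.4  0.3]
 tool yaw total -0.001  then cm dx -0.12 dy 0.01 dz 8.23
```

View pics/w19.png

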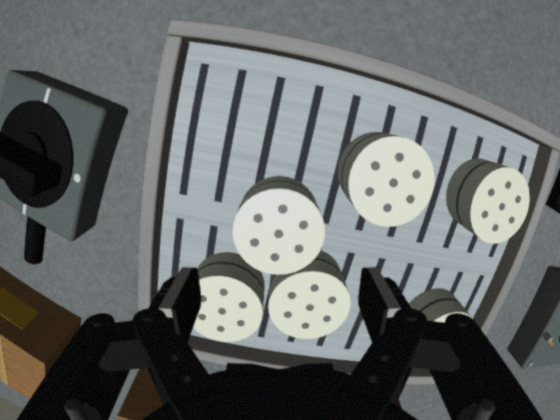

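Emit:
{"name": "servo_tool", "arguments": {"increments": "-0.1 0 3 0 0.9; 0 0 3 0 0.9; 0 0 2.2 0 0.9; 0 0 0 0 0.9; 0 0 0 0 0; 0 0 0 0 0; 0 0 0 0 0; 0 0 0 0 0; 0 0 0 0 0; 0 0 -3 0 0"}}

```text
time_s: 36.78
eef_pos: [0.5222, -0.0808, 0.0879]
eef_rot: [-0.002, 0.643, 0.766, -0.001]
wrist_force: [-0.4, 0.1, -1.1]
opening: 0.684
```

```bash
python3 - <<'E'
from h import *
plan(.4707,-.1098,.061,1.744)
E
```

```text
t 36.77 pos [ 0.5222 -0.0808  0.0879] psi 1.745 q6 -2.12 q6end~ -1.97 open 0.684 F [-0.4  0.1 -1.1]
 tool yaw total 0.001  then cm dx -1.97 dy -5.58 dz 2.69
```

Emit:
{"name": "servo_tool", "arguments": {"increments": "-1 -2.8 -0.5 0 0; -1 -2.8 0 0 0; 0 0 2 0 0; 0 0 1.5 0 0; 0 0 0 0 0; 0 0 0 0 0.85; 0 0 0 0 0.85; 0 0 0 0 0.85; 0 0 -5 0 0.85; 0 0 -4 0 0.85"}}

```text
time_s: 38.02
eef_pos: [0.4722, -0.1108, 0.1503]
eef_rot: [-0.0, 0.643, 0.766, -0.0]
wrist_force: [0.4, -0.1, 0.7]
opening: 0.847
```

```bash
python3 - <<'E'
from h import *
snap('wrist','w20')
p,d=snap('scene','sc3'); W=world('scene',d)
print('lower scene',canfind(p,W,(.058,.085),7,.45))
plan(.575,-.052,.14,.26)
E
```

```text
lower scene [(np.float64(0.59), np.float64(-0.1097), 0.94), (np.float64(0.5753), np.float64(-0.0483), 0.94), (np.float64(0.5977), np.float64(0.079), 0.93), (np.float64(0.4693), np.float64(-0.1109), 0.92), (np.float64(0.476), np.float64(-0.0132), 0.92), (np.float64(0.475), np.float64(0.0812), 0.91)]
t 38.12 pos [ 0.4753 -0.1122  0.1539] psi 1.745 q6 -2.22 q6end~ -0.35 open 0.851 F [ 0.9 -0.4 -0.3]
 tool yaw total 1.485  then cm dx 11.19 dy -3.26 dz 1.39
```

View pics/w20.png

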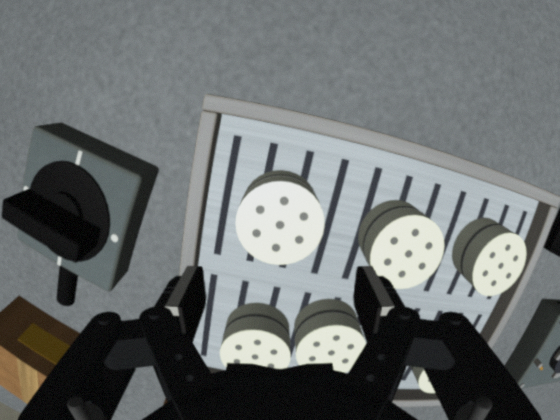

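Emit:
{"name": "servo_tool", "arguments": {"increments": "0 0 0 0.183 0.9; 0 0 0 0.183 0.9; 0 0 0 0.183 0.9; 0 0 0 0.183 0.9; 0 0 0 0.183 0.9; 0 0 0 0.183 0.9; 0 0 0 0.183 0.9; 0 0 0 0.183 0.9; 0 0 0 0.18 0.9; 0 0 0 0 0.9"}}

```text
time_s: 39.38
eef_pos: [0.4718, -0.1106, 0.1484]
eef_rot: [-0.0, 0.999, 0.051, -0.0]
wrist_force: [0.2, 0.4, -0.7]
opening: 0.899
```

```bash
python3 - <<'E'
from h import *
plan(.575,-.0505,.14,.1)
E
```

```text
t 39.38 pos [ 0.4718 -0.1106  0.1484] psi 0.103 q6 -0.58 q6end~ -0.19 open 0.899 F [ 0.2  0.4 -0.7]
 tool yaw total 0.003  then cm dx 10.87 dy -4.95 dz 0.84
```

Emit:
{"name": "servo_tool", "arguments": {"increments": "3.6 -1.7 0 0 0.9; 3.6 -1.7 0 0 0.9; 3.7 -1.6 0.8 0 0.9; 0 0 0 0 0.9"}}

```text
time_s: 39.88
eef_pos: [0.5767, -0.0487, 0.1398]
eef_rot: [-0.0, 0.999, 0.054, -0.0]
wrist_force: [-0.6, -0.4, -1.0]
opening: 0.9
```

```bash
python3 - <<'E'
from h import *
snap('wrist','w21')
plan(.575,-.0505,.058,.1)
E
```

```text
t 39.92 pos [ 0.5755 -0.0493  0.14  ] psi 0.106 q6 -0.4 q6end~ -0.19 open 0.899 F [ 0.  -0.5  0.5]
 tool yaw total 0.006  then cm dx -0.07 dy 0.11 dz 8.20
```

View pics/w21.png

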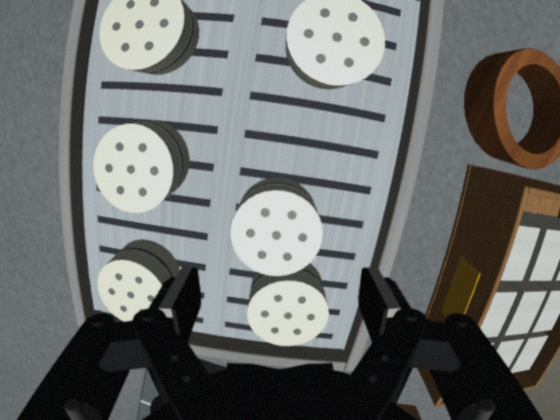

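Emit:
{"name": "servo_tool", "arguments": {"increments": "-0.2 0.1 3 0 0.9; 0 0 3 0 0.9; 0 0 2.2 0 0.9; 0 0 0 0 0.9; 0 0 0 0 0; 0 0 0 0 0; 0 0 0 0 0; 0 0 0 0 0; 0 0 0 0 0; 0 0 -2 0 0"}}

```text
time_s: 41.18
eef_pos: [0.5725, -0.0509, 0.0787]
eef_rot: [-0.001, 0.999, 0.051, -0.001]
wrist_force: [-0.7, 1.2, -0.7]
opening: 0.685
```

```bash
python3 - <<'E'
from h import *
plan(.5945,-.0175,.061,.1)
E
```

```text
t 41.17 pos [ 0.5725 -0.0509  0.0787] psi 0.101 q6 -0.4 q6end~ -0.13 open 0.685 F [-0.7  1.2 -0.7]
 tool yaw total 0.001  then cm dx 2.52 dy -3.10 dz 1.77
```

Emit:
{"name": "servo_tool", "arguments": {"increments": "1.2 -1.5 -0.5 0 0; 1.3 -1.6 0 0 0; 0 0 1.5 0 0; 0 0 1 0 0; 0 0 0 0 0; 0 0 0 0 0.85; 0 0 0 0 0.85; 0 0 0 0 0.85; 0 0 -5 0 0.85; 0 0 -5 0 0.85"}}

```text
time_s: 42.42
eef_pos: [0.5947, -0.018, 0.1591]
eef_rot: [-0.0, 0.999, 0.05, -0.001]
wrist_force: [1.2, -0.5, 0.4]
opening: 0.851
```

Emit:
{"name": "servo_tool", "arguments": {"increments": "0 0 -5 0 1; -5 4 -1 0 1; -5 6 0 0 1; 0 6 0 0 1; 0 6 0 0 1; 0 6 0 0 1;0 0 0 0 1"}}

```text
time_s: 43.3
eef_pos: [0.534, -0.2964, 0.2181]
eef_rot: [0.0, 0.999, 0.048, -0.0]
wrist_force: [-0.2, 1.2, 0.3]
opening: 0.996
```

```bash
python3 - <<'E'
from h import *
from scipy.spatial.distance import pdist
for n in('scene','top'):
    p,d=snap(n,n+'9'); W=world(n,d)
    r=canfind(p,W,(.058,.085),7,.45); print(n,r)
    c=np.array([x[:2] for x in r]); print('min gap',pdist(c).min()-.06)
    for q in c:
        m=(np.hypot(W[...,0]-q[0],W[...,1]-q[1])<.02)&(W[...,2]>.05); z=W[m][:,2]; print(np.nanmedian(z).round(4),end=' ')
plan(.501,-.295,.17,-.268)
E
```

```text
scene [(np.float64(0.5961), np.float64(-0.0131), 0.95), (np.float64(0.59), np.float64(-0.1107), 0.94), (np.float64(0.4695), np.float64(-0.111), 0.94), (np.float64(0.4751), np.float64(0.0813), 0.92), (np.float64(0.5979), np.float64(0.0797), 0.92), (np.float64(0.4756), np.float64(-0.0129), 0.9)]
min gap 0.032817455254924965
0.0698 0.07 0.0705 0.0705 0.0703 0.0702 top [(np.float64(0.4755), np.float64(0.0795), 0.91), (np.float64(0.4763), np.float64(-0.0154), 0.91), (np.float64(0.5903), np.float64(-0.1129), 0.91), (np.float64(0.4695), np.float64(-0.1125), 0.9), (np.float64(0.5981), np.float64(0.0776), 0.89), (np.float64(0.5958), np.float64(-0.015), 0.88)]
min gap 0.032628559310830266
0.0695 0.0695 0.0697 0.0692 0.0696 0.0694 t 43.4 pos [ 0.534  -0.2923  0.2179] psi 0.099 q6 -0.8 q6end~ -0.26 open 1.004 F [ 0.7  0.4 -0.1]
 tool yaw total 0.367  then cm dx -3.11 dy 1.13 dz 4.79
```

View pics/scene9.png

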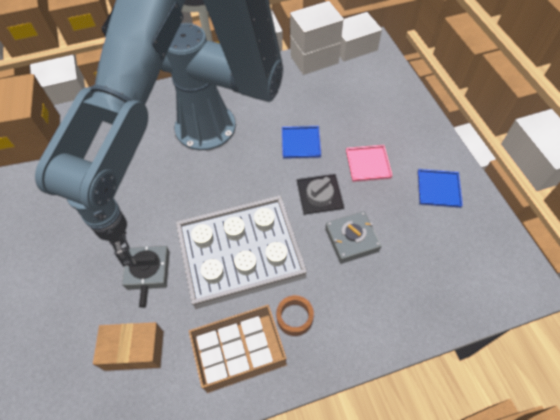

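View pics/top9.png

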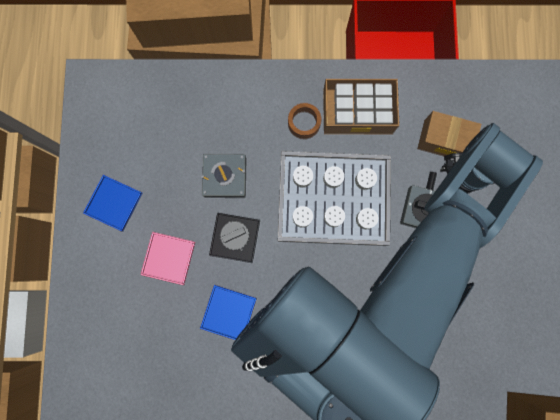

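The tray shows a clean 2×3 grid with tops at 70 mm and gaps of at least 33 mm. Now I turn the isolator back on.

Emit:
{"name": "servo_tool", "arguments": {"increments": "0 0 0 0.18 1; 0 0 0 0.187 1; -1.5 0.5 0 0 1; -1.6 0.6 1 0 1; 0 0 2 0 1; 0 0 1.5 0 1; 0 0 0 0 1"}}

```text
time_s: 44.28
eef_pos: [0.5008, -0.2934, 0.1724]
eef_rot: [-0.001, 0.991, -0.131, -0.001]
wrist_force: [-0.5, -0.1, 0.0]
opening: 1.005
```

```bash
python3 - <<'E'
from h import *
W=world('top',np.load('pics/top9.npy'))
B=(.34,.50,.21,.36)
print('cap bar',fit(W,B,.06,.085)); print('cap disc',fit(W,B,.03,.045))
snap('wrist','w22')
plan(.501,-.295,.080,-.268)
E
```

```text
cap bar (array([420.8, 284.1]), array([18.4, 69.5]), 24.7, 155, np.float64(70.5))
cap disc (array([420.7, 283.4]), array([81.7, 81.7]), 1.0, 440, np.float64(36.6))
t 44.33 pos [ 0.5015 -0.294   0.1734] psi -0.264 q6 -0.47 q6end~ -0.26 open 0.998 F [ 0.9 -0.1  1.1]
 tool yaw total 0.004  then cm dx -0.02 dy 0.11 dz 9.34
```

View pics/w22.png

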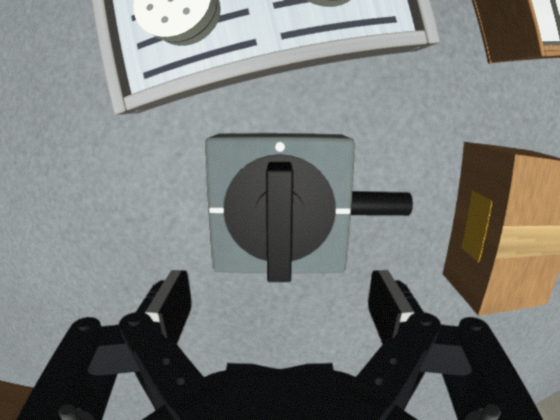

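Emit:
{"name": "servo_tool", "arguments": {"increments": "0 0.1 3 0 1; 0 0 3 0 1; 0 0 3 0 1; 0 0 0 0 1; 0 0 0 0 0; 0 0 0 0 0; 0 0 0 0 0; 0 0 0 0 0; 0 0 0 0 0; 0 0 0 0 0"}}

```text
time_s: 45.58
eef_pos: [0.5, -0.2953, 0.0848]
eef_rot: [-0.0, 0.991, -0.132, -0.002]
wrist_force: [-10.2, 3.2, 12.0]
opening: 0.195
```

```bash
python3 - <<'E'
from h import *
p,d=snap('scene','scA'); W=world('scene',d); print(canfind(p,W,(.058,.085),7,.45))
plan(.501,-.295,.080,-1.833)
E
```

```text
[(np.float64(0.5902), np.float64(-0.1108), 0.95), (np.float64(0.5962), np.float64(-0.0132), 0.95), (np.float64(0.47), np.float64(-0.1107), 0.94), (np.float64(0.598), np.float64(0.0795), 0.94), (np.float64(0.4762), np.float64(0.0805), 0.91), (np.float64(0.4759), np.float64(-0.0134), 0.91)]
t 45.62 pos [ 0.5    -0.2953  0.0848] psi -0.266 q6 -0.47 q6end~ 1.3 open 0.194 F [-10.5   3.2  12.2]
 tool yaw total 1.567  then cm dx -0.05 dy -0.09 dz 0.48
```

Emit:
{"name": "servo_tool", "arguments": {"increments": "0 0 0 0.175 0; 0 0 0 0.175 0; 0 0 0 0.175 0; 0 0 0 0.175 0; 0 0 0 0.175 0; 0 0 0 0.175 0; 0 0 0 0.175 0; 0 0 0 0.175 0; 0 0 0 0.165 0; 0 0 0 0 0"}}

```text
time_s: 46.88
eef_pos: [0.4994, -0.2943, 0.0848]
eef_rot: [-0.001, -0.609, 0.793, 0.003]
wrist_force: [-12.7, 5.7, 15.6]
opening: 0.196
```

Emit:
{"name": "servo_tool", "arguments": {"increments": "0 0 0 0 1; 0 0 0 0 1; 0 0 0 0 1; 0 0 -3 0 1; 0 0 -5 0 1; 0 0 -6 0 1;0 0 -3 0 1; 0 0 0 0 1"}}

```text
time_s: 47.88
eef_pos: [0.503, -0.2967, 0.2572]
eef_rot: [0.001, -0.609, 0.793, -0.003]
wrist_force: [0.5, -0.2, -0.4]
opening: 1.001
```

```bash
python3 - <<'E'
from h import *
snap('wrist','w23')
for n in('scene','top'):
    p,d=snap(n,n+'B'); W=world(n,d); print(canfind(p,W,(.058,.085),7,.45))
plan(.501,-.295,.080,-1.833)
E
```

```text
[(np.float64(0.47), np.float64(-0.1105), 0.94), (np.float64(0.5905), np.float64(-0.11), 0.94), (np.float64(0.5979), np.float64(0.0797), 0.92), (np.float64(0.5957), np.float64(-0.0133), 0.92), (np.float64(0.4751), np.float64(0.0811), 0.92), (np.float64(0.4765), np.float64(-0.0135), 0.91)]
[(np.float64(0.4696), np.float64(-0.1129), 0.91), (np.float64(0.4756), np.float64(0.0794), 0.91), (np.float64(0.5985), np.float64(0.078), 0.9), (np.float64(0.4765), np.float64(-0.0155), 0.9), (np.float64(0.5906), np.float64(-0.1126), 0.89), (np.float64(0.5958), np.float64(-0.0152), 0.88)]
t 48.02 pos [ 0.5009 -0.295   0.2521] psi -1.831 q6 1.09 q6end~ 1.3 open 0.998 F [-0.2  0.9 -0.2]
 tool yaw total 0.002  then cm dx 0.00 dy -0.01 dz 17.21
```

View pics/w23.png

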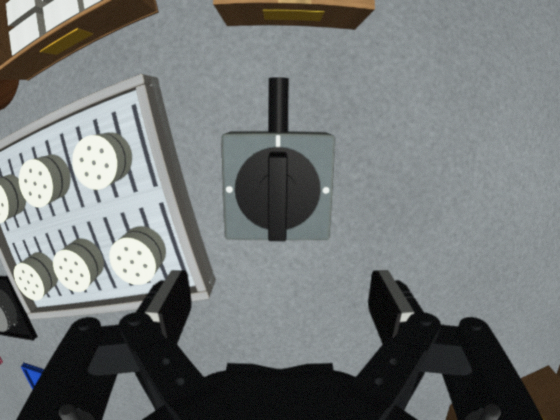

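View pics/topB.png

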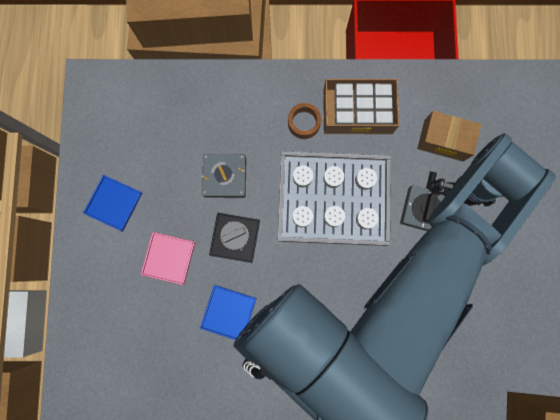

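The bar is back on the white line marks (278,140), so the isolator is on. The tray, the cap in the dish, the carton and the tape roll look as they should, and the robot is clear of everything.

```bash
python3 -c "
from bench import ctrl
print(ctrl.hand_in())"
```

```text
the job is handed in; nothing more can be done
None
```

The job is done and handed in at about 48 s, in the order you asked. I turned the isolator off, then broke the cap loose and unscrewed it (about 2.0 rad). I laid it right way up in the black dish and spread the six canisters over the tray. Only then did I turn the isolator back on.

What the last checks showed:
- **Canisters:** all six lie flat with their tops at 70 mm, in a 2×3 grid. The smallest gap is about 33 mm. Both cameras agree to within about 2 mm.
- **Cap:** it lies flat with the bar top at 70.5 mm. The last measurement puts it about 4 mm off the middle of the dish.
- **Isolator:** the handle is back on its "on" marks.
- **Carton and tape roll:** the gripper never touched them, and by eye they look unmoved in the top camera picture; I did not measure their positions.

I saw no knocked canister and no grip slip. No check failed, and the only offset from what was asked is the 4 mm on the cap.

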